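# Push the tart and the cream jar into place on the serving board

### The job

Make room at the front of the serving board. First push the tart in its tin into the corner where the two raised rails meet, so that it touches both rails; then push the squat cream jar up against the long back rail and along it until it also touches the tart. Only push them along the board, never lift or tip either, and leave the honey jar, the bowl and the spoon alone.

Things in the scene. Friction and masses are not known exactly. Their poses are not given: they have to be found in the camera images.
- board: Heavy wooden serving board, fixed on the table, 310 (x) x 470 (y) mm, 18 mm thick. Two darker rails 15 mm wide stand 32 mm above its top: the long back rail along its far (+x) edge, the short side rail along its left (+y) edge; the other two edges are open. Origin: centre of the underside, on the table; x points to the back rail, y to the side rail, z up.
- corner (a point): Point on the board's top face (18 mm above the table) where the inner faces of the two rails meet; axes as the board's. Everything on the usable top lies at negative x and negative y here: the back rail's inner face is the plane x = 0, the side rail's the plane y = 0. The board's open edges lie at x = -295 mm and y = -455 mm.
- tart: Round lattice tart in a plain steel tin, loose on the board, about 0.65 kg. The tin flares: radius 74 mm at the bottom, 80 mm at the rim, which is 30 mm above the board (the pastry on top reaches 36 mm). Origin: centre of its underside, z up. When it touches a rail its centre is 80 mm from that rail's inner face.
- jar: Squat round white cream jar with steel lid, loose on the board, about 0.28 kg: radius 35 mm up to 58 mm, lid to 70 mm. Origin: centre of its underside, z up. Touching the back rail its centre is 35 mm from it. Touching the tart's rim its centre is 115 mm (level) from the tart's centre; touching both rail and tart it is then at about corner x = -35, y = -186 mm.
- honey: Amber honey jar standing on the table right of the board, radius 30 mm, height 115 mm; origin: centre of the underside. To be left alone.
- bowl: White bowl on the table left of the board, rim radius 60 mm, height 50 mm; origin: centre of the underside. To be left alone.
- spoon: Steel spoon with a wooden handle, 190 mm long, lying on the table to the right, nearer the robot; origin near its middle, x along it. To be left alone.
Things that resemble listed ones, but are neither listed nor needed, are in the scene too. Leave any blue look-alike of the jar alone.

How it is judged (in metres and radians):
On the way, in this order (a step that is already met when the one before it is completed fails the run):
1. the tart touches both rails (x of tart in the frame of corner above -0.085 m and y of tart in the frame of corner above -0.085 m and z of tart in the frame of corner below 0.004 m and angle between tart's own z axis and vertical below 0.06 rad), for 0.2 s.
2. the jar touches the back rail and the tart (all of step 1 and x of jar in the frame of corner above -0.04 m and horizontal distance between jar and tart below 0.121 m and z of jar in the frame of corner below 0.004 m and angle between jar's own z axis and vertical below 0.06 rad), for 0.2 s.
At the end, for the whole second after the job is handed in: The tart's rim is within 5 mm of both rails; the jar is within 5 mm of the back rail and within 6 mm of the tart's rim; both stand flat on the board (within 4 mm and 0.06 rad) and at rest (all of step 2 and linear speed of each of tart, jar below 0.01 m/s); the robot touches nothing.
It fails at once if the tart is lifted or tipped (z of tart in the frame of corner above 0.01 m or angle between tart's own z axis and vertical above 0.2 rad).
It fails at once if the jar is lifted or tipped (z of jar in the frame of corner above 0.01 m or angle between jar's own z axis and vertical above 0.25 rad).
It fails at once if the honey jar, the bowl or the spoon is disturbed (distance of any of honey, bowl, spoon from where it was at the start of the episode above 0.015 m).
It also fails if it takes over 72 s, if anything falls off the work surface, if the arm or the gripper's body presses on something with over 40 N, if the wrist force passes 120 N, or if a joint passes its speed limit or range.

### The arm

A 6-joint arm with a two-finger parallel gripper is mounted at the origin on the work surface. World frame = base frame: x ahead of the robot, y to its left, z up, the work surface at z = 0. Lengths are in m, angles in degrees, forces in N, time in s.
With the tool pointing down it reaches from about 0.3 to 0.85 m from the base axis. Payload 4.2 kg.
Tool frame: the origin (TCP) lies on the centre line of the jaws, within the pads' length; the fingertips stand 19 mm ahead of it and the grasp point (between the pads) is the TCP (nose_length is the distance from the TCP to the fingertips, in m); z points along the fingers, y is the line along which they close (so a half turn about z gives the same grasp; the last joint's range is limited). The gripper opens to 91 mm and grips with 3 to 60 N. Pads are 32 mm wide; open, the fingers measure 118 mm over their backs; the gripper's body (76 mm by 178 mm) begins 60 mm behind the grasp point.
Start: joints at [-70.818, 18.312, 89.639, -0, 72.044, -1.146], TCP at [0.2, -0.539, 0.233] pointing down, gripper open.
Joint ranges: [-177.97, 177.97], [-48.28, 115.42], [12.27, 149.76], [-77.06, 257.06], [2.81, 150.46], [-146.56, 146.56]. Speed limits (degrees/s): [147.25, 147.25, 180, 180, 180, 180].

### API

Orientations are given as [roll, pitch, yaw] about the fixed x, y, z axes, in that order (R = Rz(yaw) Ry(pitch) Rx(roll)).
In Python, from cell import * gives the robot as it stands.
- The arm moves only by the tool play_rows, never from a script. Its argument "moves" is a list of rows, each a list of 5 numbers: the gripper command: -1 is fully open, 1 is shut, values between are in proportion, then the shift along the world's x, y, z in m, then the turn about the world's z in rad. A call has 1 to 12 rows; each row is the pose to reach, as a shift and turn from the pose commanded when the call began; what a row does not reach only later rows make up. A row lasts 1/8 s, in which the tool goes at most 62.5 mm and 10.7 degrees, less where a joint would pass 70% of its speed; a pose out of reach is approached as far as the arm can. A call with a gripper value outside its range is refused whole. The fingers move at their own pace and stop on an object; the grip force is fixed at half the most. Time passes only in rows, so rows that repeat a pose let the fingers close. It gives the time, the measured TCP pose, the force, the opening and the grip force at its end, in the units of the state.
- get_state(): the state, without advancing time (a new reading comes with each control period).
- snapshot(name): name is "scene" or "top" or "wrist"; returns a dict with "color" (384x512x3 uint8, blue, green, red), "mtx" (3x3 intrinsics, pixels), "world_from_camera" (4x4, takes a point from camera to world coordinates); the wrist camera has in their place "T_tool_cam" (4x4, takes a point from camera to tool coordinates, whose origin is the TCP and whose axes are the flange's). Camera axes: x right, y up, looking along -z (the intrinsics and any distortion apply to the point x, -y, -z); pixel columns grow to the right and rows downward; lengths in m; the calibration is good to about 2 mm. A picture is of the moment at which its call begins: read the wrist's pose just before it. There is no depth.
- job_done(): hands the job in; it is judged then, once.
The state is a dict: "time_s": time; "joints": joint angles; "dq": joint speeds; "effort": joint torques, N m; "eef_pos": TCP position; "tool_rot": TCP orientation; "wrist_force": force on the tool from outside, world axes, zero at the start; "moment": the same for the moment, N m; "width": finger opening in m; "grip_force": force on a finger pad.
Only numpy, scipy, OpenCV 4.12 (cv2) and the standard library are available. Lean on these libraries where they do the work, as an engineer would, in place of code of your own. Each camera call takes 0.05 s, during which the arm holds its last target. There are 200 camera calls.

## Working session

There is one attempt and no reset: what is moved stays moved. The work goes in short steps, Python scripts to look and compute and a tool call to move; the robot and the scene stay as the last step left them, time stands still between calls to the robot, and variables do not carry over. Pictures are saved under pics/ and viewed, at most 10 in all, crops included, and the job is handed in when it is done.

Besides the shell and the picture viewer there is one more tool, called after "Call:" as name(argument=value, ...), one argument or row to a line, values as JSON. play_rows: Moves the arm, as the interface text tells. Its arguments: {"type":"object","properties":{"moves":{"type":"array"}},"required":["moves"]}

```bash
mkdir -p pics; python3 - <<'E'
from cell import *
import cv2, numpy as np
for n in ("top","scene"):
    s=snapshot(n); cv2.imwrite(f"pics/{n}0.png",s["color"]); print(n,s["mtx"].tolist(),np.round(s["world_from_camera"],4).tolist(),[k for k in s])
print(get_state())
E
```

```text
top [[479.4406687826008, 0.0, 257.8403325340188], [0.0, 479.4406687826008, 183.60625004616986], [0.0, 0.0, 1.0]] [[0.0008, 0.9931, -0.117, 0.4309], [-0.9999, 0.002, 0.0102, 0.0081], [0.0104, 0.117, 0.9931, 1.2461], [0.0, 0.0, 0.0, 1.0]] ['color', 'mtx', 'world_from_camera']
scene [[409.42468322003583, 0.0, 256.57847583489246], [0.0, 409.42468322003583, 185.6826656203084], [0.0, 0.0, 1.0]] [[0.0179, -0.8175, 0.5756, 1.1565], [0.9998, 0.0079, -0.0199, -0.0218], [0.0118, 0.5758, 0.8175, 0.9171], [0.0, 0.0, 0.0, 1.0]] ['color', 'mtx', 'world_from_camera']
{'time_s': 0.1, 'joints': array([-7.08168095e+01,  1.83476398e+01,  8.96998469e+01, -1.30945400e-03,
        7.20421803e+01, -1.14659070e+00]), 'dq': array([-0.04840311, -0.01585593, -0.1046835 ,  0.05658181,  0.08073794,
        0.04400382]), 'effort': array([ 1.22750691e-03, -4.13329411e+01, -2.32509720e+01,  7.29036774e-02,
        4.21847985e-02, -5.41333395e-05]), 'eef_pos': array([ 0.1996194 , -0.53879367,  0.23220479]), 'tool_rot': array([-1.79910326e+02, -5.49495928e-04,  2.03301855e+01]), 'wrist_force': array([-0.0688625 , -0.3721322 ,  0.46658788]), 'moment': array([-0.03457769, -0.00279464,  0.00860023]), 'grip_force': 0.0, 'width': 0.0910558394165847}
```

View pics/top0.png

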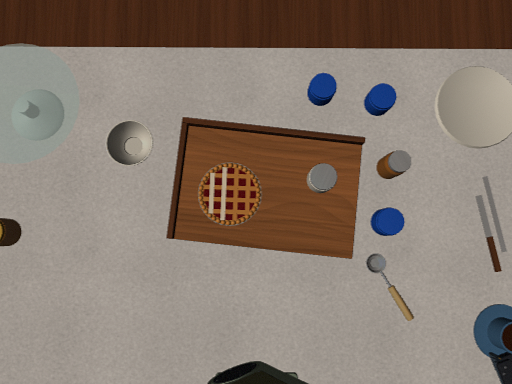

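View pics/scene0.png

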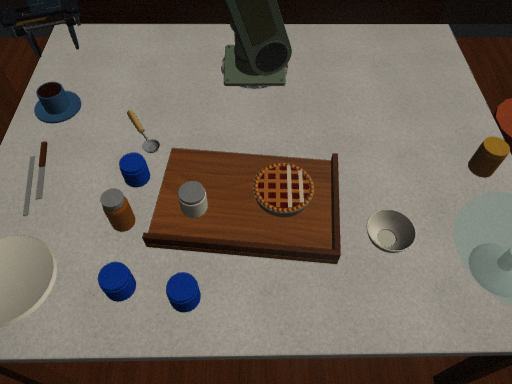

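Top view: the tart is at about (230,194) and the only white, steel-lidded jar on the board is at (321,178). The look-alikes at (321,88), (380,99) and (387,221) are blue and off the board, and the honey jar is at (393,165). I'll confirm with one enlarged crop.

```bash
python3 - <<'E'
import cv2
im=cv2.imread("pics/top0.png")[105:270,155:415]
cv2.imwrite("pics/crop.png",cv2.resize(im,None,fx=3,fy=3,interpolation=cv2.INTER_CUBIC))
E
```

```text
(no output)
```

View pics/crop.png

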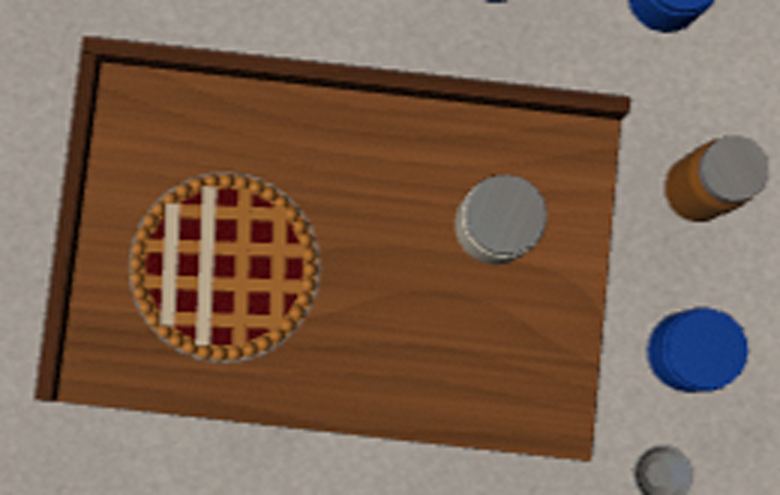

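The crop shows the white jar with its steel lid centred at crop (508,215), and the tart rim centred at (225,267). The rail corners are at (84,38), (630,97) and (36,399), and the board's front-right corner is at (592,461).

```bash
cat > h.py <<'E'
from cell import *
import cv2, numpy as np
from scipy.optimize import least_squares
def ray(s,px,z):
    M=s["mtx"];T=s["world_from_camera"]
    d=np.linalg.inv(M)@[px[0],px[1],1]; d=T[:3,:3]@(d*[1,-1,-1]); o=T[:3,3]
    return (o+d*(z-o[2])/d[2])[:2]
def crop(p): return (np.array(p)-1)/3+[155,105]
E
python3 - <<'E'
from h import *
s=snapshot("top")
pts=[((84,38),.05,(.155,.235)),((630,97),.05,(.155,-.235)),((36,399),.05,(-.155,.235)),((592,461),.018,(-.155,-.235))]
W=np.array([ray(s,crop(p),z) for p,z,_ in pts]);L=np.array([l for *_,l in pts])
def R(a): return np.array([[np.cos(a),-np.sin(a)],[np.sin(a),np.cos(a)]])
f=least_squares(lambda v:(L@R(v[2]).T+v[:2]-W).ravel(),[.45,0,0])
b=f.x;print("board",b[:2],np.degrees(b[2]),"res mm",np.round(f.fun*1e3,1))
C=b[:2]+R(b[2])@[.14,.22];print("corner",C)
for n,p,z in (("tart",(225,267),.050),("jar",(508,215),.088)):
    w=ray(s,crop(p),z);print(n,w,"in corner",R(b[2]).T@(w-C))
for n,p,z in (("honey",(734,169),.115),("blue",(698,349),.06)): print(n,ray(s,crop(p),z))
w=ray(s,(376,263),.01);print("spoon",w)
E
```

```text
board [ 0.56375846 -0.02780416] -6.2086305823153625 res mm [ 1.8  1.5  0.6 -1.9 -1.5  1.3 -0.8 -0.9]
corner [0.72673012 0.17576459]
tart [0.54625344 0.06629152] in corner [-0.16757871 -0.12834937]
jar [ 0.58548623 -0.1653034 ] in corner [-0.10352925 -0.35434292]
honey [ 0.61934175 -0.34263184]
blue [ 0.47802817 -0.32479611]
spoon [ 0.37299242 -0.30650619]
```

Call:
play_rows(
  moves=[
    [-1,0.025,0.055,0,0.01],
    [-1,0.05,0.11,0,0.02],
    [-1,0.075,0.165,0,0.03],
    [-1,0.1,0.22,0,0.037],
    [-1,0.125,0.275,0,0.037],
    [-1,0.15,0.33,0,0.037],
    [-1,0.175,0.385,0,0.037],
    [-1,0.2,0.44,0,0.037],
    [-1,0.222,0.5,0,0.037],
    [-1,0.245,0.563,0,0.037],
    [-1,0.245,0.563,0,0.037],
    [-1,0.245,0.563,0,0.037],
  ],
)

```text
time_s: 1.65
eef_pos: [0.4444, 0.0238, 0.2326]
tool_rot: [180.0, 0.1, 22.5]
wrist_force: [-0.3, -0.0, 0.8]
width: 0.0914
grip_force: 0.0
```

Call:
play_rows(
  moves=[
    [-1,0,0,-0.04,0],
    [-1,0,0,-0.08,0],
    [-1,0,0,-0.12,0],
    [-1,0,0,-0.15,0],
    [-1,0,0,-0.17,0],
    [-1,0,0,-0.185,0],
    [-1,0,0,-0.185,0],
    [-1,0,0,-0.185,0],
  ],
)

```text
time_s: 2.65
eef_pos: [0.445, 0.0228, 0.0486]
tool_rot: [180.0, -0.0, 22.4]
wrist_force: [-0.1, -0.2, 0.5]
width: 0.0914
grip_force: 0.0
```

Call:
play_rows(
  moves=[
    [-1,0.01,0.004,0,0],
    [-1,0.02,0.008,0,0],
    [-1,0.028,0.0115,0,0],
    [-1,0.036,0.015,0,0],
    [-1,0.044,0.018,0,0],
    [-1,0.052,0.0215,0,0],
    [-1,0.06,0.025,0,0],
    [-1,0.068,0.028,0,0],
    [-1,0.076,0.0315,0,0],
    [-1,0.084,0.035,0,0],
    [-1,0.092,0.038,0,0],
    [-1,0.092,0.038,0,0],
  ],
)

```text
time_s: 4.15
eef_pos: [0.5355, 0.062, 0.0475]
tool_rot: [-179.9, 0.2, 22.5]
wrist_force: [-4.3, 0.1, 3.2]
width: 0.0911
grip_force: 2.5
```

```bash
python3 - <<'E'
from h import *
s=snapshot("top")
cv2.imwrite("pics/crop2.png",cv2.resize(s["color"][105:270,155:415],None,fx=3,fy=3,interpolation=cv2.INTER_CUBIC))
E
```

```text
(no output)
```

View pics/crop2.png

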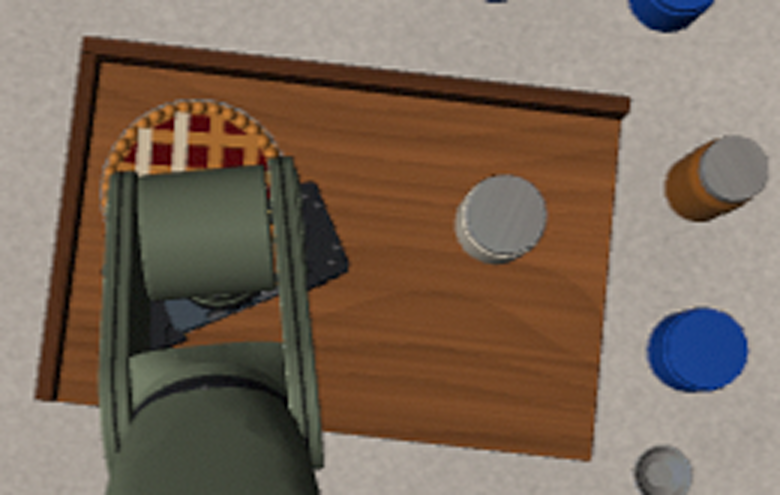

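The tart moved cleanly along the line: its top edge is at crop (195,98) and its left edge at (103,190), leaving about 22 mm to the back rail and 12 mm to the side rail. I'll carry on gently.

Call:
play_rows(
  moves=[
    [-1,0.005,0.002,0,0],
    [-1,0.01,0.004,0,0],
    [-1,0.014,0.006,0,0],
    [-1,0.018,0.0075,0,0],
    [-1,0.021,0.009,0,0],
    [-1,0.023,0.0095,0,0],
    [-1,0.023,0.0095,0,0],
  ],
)

```text
time_s: 5.08
eef_pos: [0.5581, 0.071, 0.0475]
tool_rot: [-180.0, 0.2, 22.5]
wrist_force: [-5.4, -1.8, 2.9]
width: 0.0914
grip_force: 3.1
```

Call:
play_rows(
  moves=[
    [-1,0.001,0.0005,0,0],
    [-1,0.002,0.001,0,0],
    [-1,0.003,0.0012,0,0],
    [-1,0.003,0.0012,0,0],
  ],
)

```text
time_s: 5.58
eef_pos: [0.5608, 0.0722, 0.0475]
tool_rot: [-180.0, 0.3, 22.5]
wrist_force: [-5.3, -2.2, 3.5]
width: 0.0914
grip_force: 3.4
```

Call:
play_rows(
  moves=[
    [-1,0.001,0.0005,0,0],
    [-1,0.002,0.001,0,0],
    [-1,0.003,0.0012,0,0],
    [-1,0.003,0.0012,0,0],
  ],
)

```text
time_s: 6.08
eef_pos: [0.5638, 0.0734, 0.0476]
tool_rot: [-180.0, 0.3, 22.5]
wrist_force: [-5.9, -2.4, 3.4]
width: 0.0913
grip_force: 3.4
```

Call:
play_rows(
  moves=[
    [-1,0.001,0.0005,0,0],
    [-1,0.002,0.001,0,0],
    [-1,0.003,0.0012,0,0],
    [-1,0.003,0.0012,0,0],
  ],
)

```text
time_s: 6.58
eef_pos: [0.5653, 0.0741, 0.0475]
tool_rot: [-179.9, 0.5, 22.5]
wrist_force: [-8.6, -3.2, 6.0]
width: 0.0911
grip_force: 4.9
```

Call:
play_rows(
  moves=[
    [-1,0.001,0.0005,0,0],
    [-1,0.002,0.001,0,0],
    [-1,0.003,0.0012,0,0],
    [-1,0.003,0.0012,0,0],
  ],
)

```text
time_s: 7.08
eef_pos: [0.5658, 0.0744, 0.0474]
tool_rot: [-179.9, 0.8, 22.5]
wrist_force: [-14.8, -6.1, 10.7]
width: 0.0912
grip_force: 7.7
```

```bash
python3 - <<'E'
from h import *
print(get_state()["eef_pos"],get_state()["wrist_force"])
a=snapshot("top")["color"][110:190,165:265]; b=snapshot("scene")["color"][140:270,230:360]
a=cv2.resize(a,(500,400),interpolation=cv2.INTER_CUBIC); b=cv2.resize(b,(300,300),interpolation=cv2.INTER_CUBIC)
c=np.zeros((400,800,3),np.uint8); c[:,:500]=a; c[:300,500:]=b
cv2.imwrite("pics/crop3.png",c)
E
```

```text
[0.5657572  0.07437565 0.04739258] [-14.751193    -6.07750575  10.69337914]
```

View pics/crop3.png

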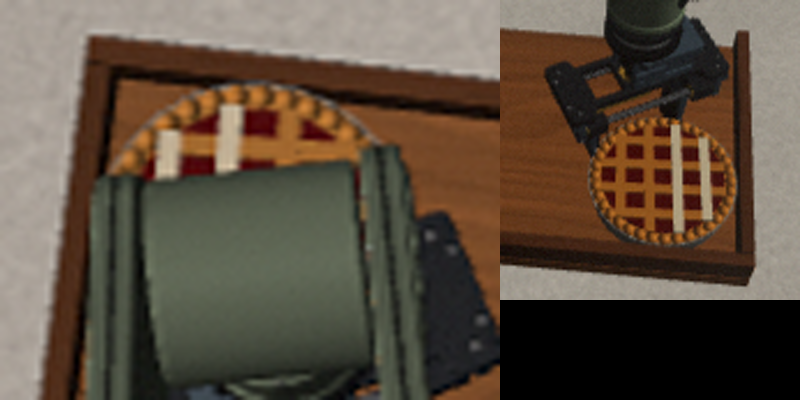

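The picture shows the tart's rim at both rails: scene-crop right edge at (737,180) and lower edge at (660,243). The arm has stopped with force along both axes. I'll back off, lift, and go to the jar's near side, then check from there.

Call:
play_rows(
  moves=[
    [-1,-0.01,-0.004,0,0],
    [-1,-0.03,-0.012,0,0],
    [-1,-0.05,-0.02,0,0],
    [-1,-0.05,-0.02,0.03,0],
    [-1,-0.05,-0.02,0.08,0],
    [-1,-0.05,-0.02,0.13,0],
    [0,-0.05,-0.06,0.13,-0.12],
    [0,-0.053,-0.11,0.13,-0.25],
    [0,-0.054,-0.16,0.13,-0.38],
    [0,-0.054,-0.2,0.13,-0.5],
    [0,-0.054,-0.234,0.13,-0.5],
    [0,-0.054,-0.234,0.13,-0.5],
  ],
)

```text
time_s: 8.68
eef_pos: [0.5187, -0.1599, 0.1781]
tool_rot: [180.0, -0.2, -6.4]
wrist_force: [0.3, 0.7, -0.3]
width: 0.0456
grip_force: 0.0
```

```bash
python3 - <<'E'
from h import *
print(get_state()["eef_pos"])
s=snapshot("top")
cv2.imwrite("pics/crop4.png",cv2.resize(s["color"][105:225,155:355],(800,480),interpolation=cv2.INTER_CUBIC))
E
```

```text
[ 0.51870418 -0.15994835  0.17812512]
```

View pics/crop4.png

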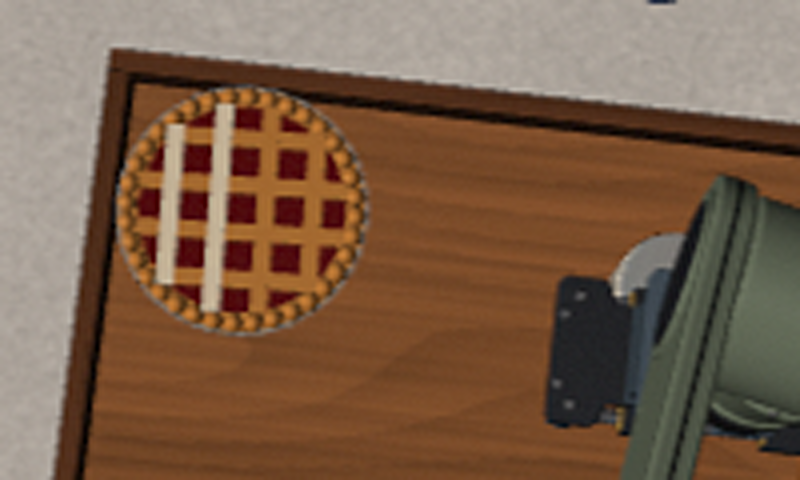

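The tart rim spans crop columns 117–369 and rows 85–336, with its centre at (243,210), and it appears to overlap both rails' edges. I'll compute the centre.

```bash
python3 - <<'E'
from h import *
s=snapshot("top"); C=np.array([.72673,.17576]); a=np.radians(-6.21); R=np.array([[np.cos(a),-np.sin(a)],[np.sin(a),np.cos(a)]])
f=lambda x,y:((x-1.5)/4+155,(y-1.5)/4+105)
for z in (.048,.052): w=ray(s,f(243,210.5),z); print(w,R.T@(w-C))
# rim-left point vs rail inner top edge, and inner rail edge points
for p,z in (((117,210),.048),((243,85),.048),((131,80),.05),((800,152),.05),((83,480),.05)): print(p,R.T@(ray(s,f(*p),z)-C))
E
```

```text
[0.63893892 0.10324214] [-0.07943147 -0.08158894]
[0.63824424 0.10292444] [-0.0800877  -0.08197992]
(117, 210) [-0.08792833 -0.00245395]
(243, 85) [ 0.00108388 -0.07191888]
(131, 80) [-0.00408834 -0.00098487]
(800, 152) [-0.00314197 -0.42894116]
(83, 480) [-0.25907257 -0.00338943]
```

Call:
play_rows(
  moves=[
    [0,0,0,-0.04,0],
    [0,0,0,-0.08,0],
    [0,0,0,-0.115,0],
    [0,0,0,-0.128,0],
    [0,0,0,-0.128,0],
    [0,0.01,-0.001,-0.128,0],
    [0,0.02,-0.0022,-0.128,0],
    [0,0.03,-0.0033,-0.128,0],
    [0,0.038,-0.004,-0.128,0],
    [0,0.046,-0.005,-0.128,0],
    [0,0.052,-0.0057,-0.128,0],
    [0,0.052,-0.0057,-0.128,0],
  ],
)

```text
time_s: 10.28
eef_pos: [0.5708, -0.1638, 0.05]
tool_rot: [180.0, -0.1, -6.2]
wrist_force: [-0.1, 0.6, 1.3]
width: 0.0458
grip_force: 0.5
```

Call:
play_rows(
  moves=[
    [0,0.008,-0.0009,0,0],
    [0,0.016,-0.0017,0,0],
    [0,0.022,-0.0024,0,0],
    [0,0.028,-0.003,0,0],
    [0,0.031,-0.0034,0,0],
    [0,0.034,-0.0037,0,0],
    [0,0.034,-0.0037,0,0],
  ],
)

```text
time_s: 11.15
eef_pos: [0.6043, -0.1674, 0.0499]
tool_rot: [180.0, -0.1, -6.2]
wrist_force: [-1.0, -0.1, -0.9]
width: 0.0456
grip_force: 0.5
```

Creep on to the rail.

Call:
play_rows(
  moves=[
    [0,0.002,-0.0002,0,0],
    [0,0.004,-0.0004,0,0],
    [0,0.005,-0.0005,0,0],
    [0,0.005,-0.0005,0,0],
  ],
)

```text
time_s: 11.65
eef_pos: [0.609, -0.1678, 0.05]
tool_rot: [180.0, -0.0, -6.2]
wrist_force: [-1.0, 0.3, -1.4]
width: 0.0458
grip_force: 0.7
```

Call:
play_rows(
  moves=[
    [0,0.001,-0.0001,0,0],
    [0,0.002,-0.0002,0,0],
    [0,0.003,-0.0003,0,0],
    [0,0.003,-0.0003,0,0],
  ],
)

```text
time_s: 12.15
eef_pos: [0.6112, -0.168, 0.0499]
tool_rot: [180.0, 0.1, -6.2]
wrist_force: [-3.8, 0.9, 0.5]
width: 0.0454
grip_force: 1.7
```

Call:
play_rows(
  moves=[
    [0,0.001,-0.0001,0,0],
    [0,0.002,-0.0002,0,0],
    [0,0.003,-0.0003,0,0],
    [0,0.003,-0.0003,0,0],
  ],
)

```text
time_s: 12.65
eef_pos: [0.6114, -0.168, 0.0498]
tool_rot: [-180.0, 0.4, -6.2]
wrist_force: [-11.0, 0.3, 5.3]
width: 0.0459
grip_force: 4.9
```

The jar is at the back rail. I'll go round to its open side for the push along the rail.

Call:
play_rows(
  moves=[
    [0,-0.01,0.001,0,0],
    [0,-0.03,0.003,0,0],
    [0,-0.03,0.003,0.04,0],
    [0.56,-0.03,0.003,0.09,0],
    [0.56,-0.03,0.003,0.13,0],
    [0.56,-0.03,-0.01,0.13,0.17],
    [0.56,-0.02,-0.03,0.13,0.34],
    [0.56,-0.01,-0.05,0.13,0.51],
    [0.56,0.0,-0.065,0.13,0.68],
    [0.56,0.015,-0.077,0.13,0.85],
    [0.56,0.028,-0.077,0.13,1.02],
    [0.56,0.028,-0.077,0.13,1.19],
  ],
)

```text
time_s: 14.15
eef_pos: [0.6446, -0.2458, 0.1801]
tool_rot: [179.8, -0.1, 62.3]
wrist_force: [-0.8, -0.1, -0.6]
width: 0.0205
grip_force: 0.0
```

Call:
play_rows(
  moves=[
    [0.56,0,0,0,0.17],
    [0.56,0,0,0,0.34],
    [0.56,0,0,0,0.384],
    [0.56,0,0,0,0.384],
  ],
)

```text
time_s: 14.65
eef_pos: [0.6435, -0.2456, 0.1803]
tool_rot: [179.9, 0.0, 84.0]
wrist_force: [0.2, -0.4, 0.7]
width: 0.0197
grip_force: 0.0
```

```bash
python3 - <<'E'
from h import *
s=get_state();print(s["eef_pos"],s["tool_rot"],s["width"],s["joints"])
a=snapshot("top")["color"][105:270,155:415]; cv2.imwrite("pics/crop5.png",cv2.resize(a,None,fx=3,fy=3,interpolation=cv2.INTER_CUBIC))
E
```

```text
[ 0.64353663 -0.24555717  0.18030598] [1.79854743e+02 2.45117262e-02 8.39532436e+01] 0.019711316910692316 [-2.18495684e+01  3.03986333e+01  7.77412953e+01  1.68216434e-02
  7.17136302e+01 -1.58081007e+01]
```

View pics/crop5.png

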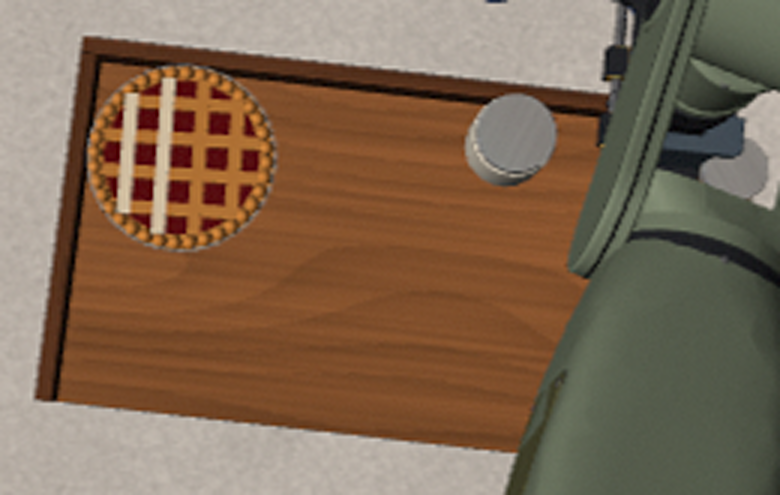

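The jar stands against the back rail with its lid at crop (513,133), the tart is still in the corner, and the gripper is right of the jar. I'll lower and push along the rail.

Call:
play_rows(
  moves=[
    [0.56,0,0,-0.04,0],
    [0.56,0,0,-0.08,0],
    [0.56,0,0,-0.115,0],
    [0.56,0,0,-0.13,0],
    [0.56,0,0,-0.13,0],
    [0.56,0.001,0.01,-0.13,0],
    [0.56,0.002,0.018,-0.13,0],
    [0.56,0.0026,0.024,-0.13,0],
    [0.56,0.0033,0.03,-0.13,0],
    [0.56,0.0041,0.038,-0.13,0],
    [0.56,0.005,0.046,-0.13,0],
    [0.56,0.0058,0.054,-0.13,0],
  ],
)

```text
time_s: 16.2
eef_pos: [0.6485, -0.191, 0.05]
tool_rot: [-180.0, 0.0, 84.0]
wrist_force: [-0.4, -2.9, 3.0]
width: 0.0198
grip_force: 1.8
```

Call:
play_rows(
  moves=[
    [0.56,0.001,0.009,0,0],
    [0.56,0.002,0.018,0,0],
    [0.56,0.0029,0.027,0,0],
    [0.56,0.0039,0.036,0,0],
    [0.56,0.0049,0.045,0,0],
    [0.56,0.0058,0.054,0,0],
    [0.56,0.0068,0.063,0,0],
    [0.56,0.0078,0.072,0,0],
    [0.56,0.0088,0.081,0,0],
    [0.56,0.0097,0.09,0,0],
    [0.56,0.0103,0.095,0,0],
    [0.56,0.0103,0.095,0,0],
  ],
)

```text
time_s: 17.7
eef_pos: [0.6587, -0.0953, 0.0496]
tool_rot: [-180.0, -0.1, 84.0]
wrist_force: [0.0, -0.3, -0.0]
width: 0.0199
grip_force: 0.0
```

```bash
python3 - <<'E'
from h import *
a=snapshot("top")["color"][105:235,155:355]; b=snapshot("scene")["color"][130:280,130:350]
c=np.zeros((600,600,3),np.uint8); c[:300]=cv2.resize(a,None,fx=3,fy=3,interpolation=cv2.INTER_CUBIC)[:300]; c[300:]=cv2.resize(b,None,fx=2.7,fy=2.7)[105:405,:594] if 0 else cv2.resize(b,(600,409))[100:400]
cv2.imwrite("pics/crop6.png",c)
E
```

```text
(no output)
```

View pics/crop6.png

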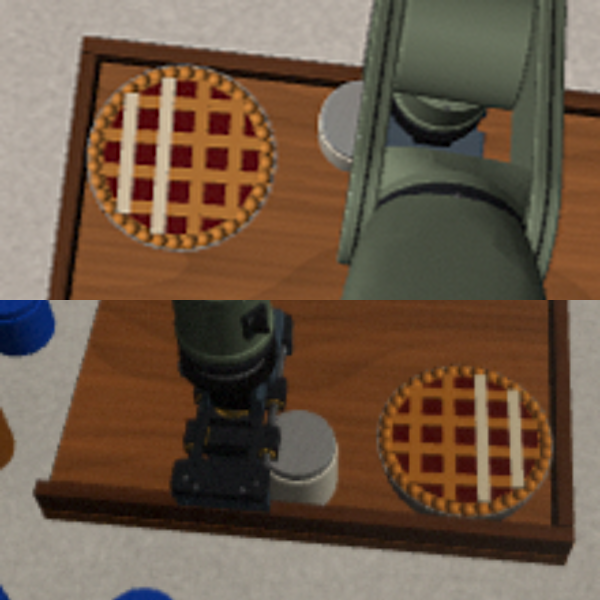

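The jar's lid, with its left edge at (318,125), is in front of the fingers and against the rail, about 40 mm from the tart's right rim at (274,155). I'll continue slowly.

Call:
play_rows(
  moves=[
    [0.56,0.0006,0.006,0,0],
    [0.56,0.0013,0.012,0,0],
    [0.56,0.002,0.018,0,0],
    [0.56,0.0025,0.023,0,0],
    [0.56,0.003,0.028,0,0],
    [0.56,0.0034,0.031,0,0],
    [0.56,0.0036,0.033,0,0],
    [0.56,0.0036,0.033,0,0],
  ],
)

```text
time_s: 18.8
eef_pos: [0.6625, -0.0631, 0.0501]
tool_rot: [180.0, -0.0, 84.0]
wrist_force: [-0.1, -0.2, 0.8]
width: 0.0199
grip_force: 0.1
```

Call:
play_rows(
  moves=[
    [0.56,0.0001,0.001,0,0],
    [0.56,0.0002,0.002,0,0],
    [0.56,0.0003,0.003,0,0],
    [0.56,0.0003,0.003,0,0],
  ],
)

```text
time_s: 19.3
eef_pos: [0.6628, -0.0604, 0.0501]
tool_rot: [180.0, 0.0, 84.0]
wrist_force: [0.1, -1.7, 0.4]
width: 0.0197
grip_force: 0.8
```

Call:
play_rows(
  moves=[
    [0.56,0.0001,0.001,0,0],
    [0.56,0.0002,0.002,0,0],
    [0.56,0.0002,0.002,0,0],
  ],
)

```text
time_s: 19.68
eef_pos: [0.663, -0.0583, 0.0501]
tool_rot: [180.0, -0.0, 84.0]
wrist_force: [-0.8, -1.8, 1.4]
width: 0.0203
grip_force: 0.8
```

Call:
play_rows(
  moves=[
    [0.56,0.0001,0.001,0,0],
    [0.56,0.0002,0.002,0,0],
    [0.56,0.0002,0.002,0,0],
  ],
)

```text
time_s: 20.05
eef_pos: [0.6632, -0.0563, 0.0501]
tool_rot: [180.0, -0.0, 84.0]
wrist_force: [-0.4, -1.4, 1.7]
width: 0.02
grip_force: 0.9
```

Call:
play_rows(
  moves=[
    [0.56,0.0001,0.001,0,0],
    [0.56,0.0001,0.001,0,0],
  ],
)

```text
time_s: 20.3
eef_pos: [0.6633, -0.0555, 0.05]
tool_rot: [180.0, 0.0, 84.0]
wrist_force: [0.1, -2.9, 0.8]
width: 0.0203
grip_force: 1.2
```

Call:
play_rows(
  moves=[
    [0.56,0.0001,0.001,0,0],
    [0.56,0.0001,0.001,0,0],
  ],
)

```text
time_s: 20.55
eef_pos: [0.6634, -0.0551, 0.0501]
tool_rot: [180.0, 0.1, 84.0]
wrist_force: [-0.1, -5.3, 1.8]
width: 0.02
grip_force: 2.2
```

The force has risen at the expected place, so the jar touches the tart. I'll back away along the rail, lift, and check.

Call:
play_rows(
  moves=[
    [0.56,-0.0005,-0.005,0,0],
    [0.56,-0.002,-0.02,0,0],
    [0.56,-0.005,-0.05,0,0],
    [0.56,-0.006,-0.06,0.04,0],
    [0.56,-0.006,-0.06,0.09,0],
    [0.56,-0.006,-0.06,0.14,0],
    [0.56,-0.02,-0.1,0.15,0],
    [0.56,-0.04,-0.14,0.15,0],
    [0.56,-0.07,-0.17,0.15,0],
    [0.56,-0.1,-0.2,0.15,0],
    [0.56,-0.1,-0.2,0.15,0],
    [0.56,-0.1,-0.2,0.15,0],
  ],
)

```text
time_s: 22.05
eef_pos: [0.5635, -0.2545, 0.2]
tool_rot: [180.0, -0.0, 83.9]
wrist_force: [0.7, -0.1, -0.9]
width: 0.0202
grip_force: 0.0
```

```bash
python3 - <<'E'
from h import *
s=snapshot("top")
cv2.imwrite("pics/crop7.png",cv2.resize(s["color"][105:225,155:355],(800,480),interpolation=cv2.INTER_CUBIC))
E
```

```text
(no output)
```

View pics/crop7.png

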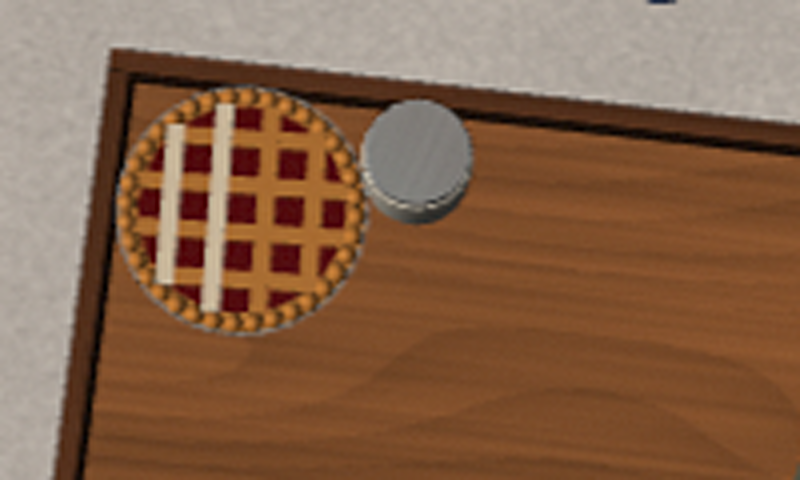

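The jar's lid is centred at (417,152), touching the tart's rim at (366,180) and the back rail, and the tart is still centred at (243,210). I'll do a numeric check before handing in.

```bash
python3 - <<'E'
from h import *
s=snapshot("top"); C=np.array([.72673,.17576]); a=np.radians(-6.21); R=np.array([[np.cos(a),-np.sin(a)],[np.sin(a),np.cos(a)]])
f=lambda x,y:((x-1.5)/4+155,(y-1.5)/4+105)
t=R.T@(ray(s,f(243,210.5),.050)-C); j=R.T@(ray(s,f(417,152.5),.088)-C); d=np.linalg.norm(t-j); print(t,j,d)
if min(t)>-.0845 and j[0]>-.04 and d<.121: print(job_done())
E
```

```text
[-0.07975958 -0.08178443] [-0.03831387 -0.18732654] 0.11338819974786804
the job is handed in; nothing more can be done
None
```

The tart is in the corner against both rails and the jar is against the back rail and the tart, by my last camera measurement: tart at (-80, -82) mm and jar at (-38, -187) mm from the corner, 113 mm apart (115 is touching, calibration about 2 mm). The job is handed in; the hand-in call returned no pass/fail result.

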